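# Unclip and uncover the larger dish carrier

### The arm

A 6-joint arm with a two-finger parallel gripper is mounted at the origin on the work surface. World frame = base frame: x ahead of the robot, y to its left, z up, the work surface at z = 0. Lengths are in m, angles in rad, forces in N, time in s.
With the tool pointing down it reaches from about 0.4 to 0.825 m from the base axis. Payload 7 kg.
Tool frame: the origin (TCP) lies midway between the tips of the shut fingers; the grasp point (between the pads) lies 19 mm behind it; z points along the fingers, y is the direction in which the jaws open and shut (so a half turn about z gives the same grasp; the last joint's range is limited). The gripper opens to 85 mm and grips with 20 to 120 N. Pads are 22 mm wide; open, the fingers measure 114 mm over their backs; the gripper's body (76 mm by 85 mm) begins 54 mm behind the grasp point. The pads swing forward as they close: fully open they stand 13 mm farther back than shut.
Start: joints at [-1.025, 0.359, 0.012, 0, -1.224, -0.288], TCP at [0.172, -0.653, 0.231] pointing down, gripper open.
Joint ranges: [-3.07, 3.07], [-1.43, 2.12], [-1.02, 1.25], [-3.03, 1.67], [-3.05, -0], [-3.03, 3.03]. Speed limits (rad/s): [2.39, 2.39, 3.01, 3.14, 3.14, 3.14].

### API

Orientations are given as a 3x3 rotation matrix whose columns are the frame's x, y, z axes.
In Python, from bench import r gives the robot as it stands.
- The arm moves only by the tool play_rows, never from a script. Its argument "motion" is a list of rows, each a list of 6 numbers: the shift along the tool's x, y, z in m, then the turn, a rotation vector about the tool's x, y, z in degrees. A call has 1 to 5 rows; each row shifts and turns the pose as measured when the row begins, along the tool's axes as they then stand; what a row does not reach is not made up. A row lasts 1/10 s, in which the tool goes at most 50 mm and 8.59 degrees, less where a joint would pass 70% of its speed; a pose out of reach is approached as far as the arm can. A call with a gripper value outside its range is refused whole. "jaw" is the gripper's target within -1 to 1 (fully open at 1, half-way at 0, shut at -1), set as the call begins (left out, the last holds). The fingers move at their own pace and stop on an object; the grip force is fixed at half the most. Time passes only in rows, so rows that do not move let the fingers close. It gives the time, the measured TCP pose, the force and the opening at its end, in the units of the state.
- r.state(): the state, without advancing time (a new reading comes with each control period).
- r.read_camera(name): name is "side" or "top" or "wrist"; returns the picture (420x560x3 uint8, blue, green, red); there is no depth.
- r.get_calibration(name): a dict with "fov_y" (degrees; the focal length in pixels is half the picture's height over the tangent of half this angle, whatever the lens; pixels are square), "cx", "cy" (the principal point, pixels), "R" (3x3) and "t" (3): a world point X has camera coordinates R X + t. Camera axes: x right, y down, z forward; pixel columns grow to the right and rows downward; lengths in m; the calibration is good to about 2 mm. A picture is of the moment at which its call begins: read the wrist's pose just before it. get_calibration takes no time and is no camera call; for the wrist camera it gives the pose at the moment of the call.
- r.close_job(): hands the job in, once; it reports no verdict.
The state is a dict: "time": time; "joint_positions": joint angles; "qd": joint speeds; "joint_efforts": joint torques, N m; "tool_pos": TCP position; "eef_rot": TCP orientation; "wrist_force": force on the tool from outside, world axes, zero at the start; "torque": the same for the moment, N m; "gripper_width": finger opening in m.
Only numpy, scipy, OpenCV 4.12 (cv2) and the standard library are available. Lean on these libraries where they do the work, as an engineer would, in place of code of your own. Each camera call takes 0.05 s, during which the arm holds its last target. There are 200 camera calls.

### The job

Two white clip-lid dish carriers stand on the lab bench; open the larger one. Flip its two sprung steel clips outwards, clear of the lid, before the lid comes up, then lift the lid off by its handle and lay it gently, right way up, on the middle of the flat grey mat. Leave the smaller carrier's lid where it is.

Things in the scene. Friction and masses are not known exactly. Their poses are not given: they have to be found in the camera images.
- box_lid: Larger carrier's lid, 0.2-0.4 kg: white plate 160 (x) x 130 (y) x 10 mm over a locating block 132 x 102 x 8. Origin: mid underside of the block; plate top at z = 18 mm, 90 mm above the bench at first. Grey handle bar along y over the centre, 14 wide, 80 long, 14 high, centred at z = 49, open beneath. Lifts straight off the white carrier (150 x 120 x 80, fixed), a clip on its +x and -x edge.
- box_far_clip (a joint): Steel clip, 40 mm wide, at mid +x edge of the larger lid (far from robot). Lid frame, mm: hinge x 78, z -12; upright plate, inner face x 84, with a hook over the lid to x 68 (top z 23) and a tab up to z 48. Rad: 0 closed, 1.7 fully open, lying outwards. Push the tab outwards just above the hook with about 2-3 N: over-centre spring, it springs back below 0.4, throws itself open beyond.
- box_near_clip (a joint): The same clip, mirrored, on the larger lid's -x edge (towards the robot; lid x -78, -84, -68 mm): 0 closed, grows to 1.7 as its tab is pushed outwards, to lid -x; same over-centre spring.
- mat_top (a point): Centre of the top face of a flat grey mat, 210 (x) x 180 (y) x 4 mm, fixed to the bench; z up.
- small_lid: Lid of the smaller carrier, which looks the same but is smaller: plate 120 (x) x 95 (y) x 10 mm with a 50 mm handle, its top 60 mm above the bench. Origin at the centre of the underside of its locating block. Leave it.
Not all that is in view belongs to the job. What is shaped like the box_lid but green or turquoise is not meant.

How it is judged:
On the way:
1. both clips of the larger carrier are flipped open while its lid is still seated (value of joint each of box_far_clip, box_near_clip above 1.2 rad and distance of box_lid from where it was at the start of the episode below 0.015 m), for 0.2 s.
At the end, for the whole second after the job is handed in: The larger carrier's lid lies flat and right way up on the mat (within 0.18 rad of level, not more than 15 mm above the mat), at rest, its centre within 40 mm of the mat's centre, and both of that carrier's clips stand open (beyond 1.2 rad) (horizontal distance between box_lid and mat_top below 0.04 m and z of box_lid in the frame of mat_top below 0.015 m and angle between box_lid's own z axis and vertical below 0.18 rad and linear speed of box_lid below 0.02 m/s and value of joint each of box_far_clip, box_near_clip above 1.2 rad); the robot touches nothing.
It fails at once if the lid is dropped or slammed onto the mat (faster than 0.5 m/s within 30 mm of it) (z of box_lid in the frame of mat_top below 0.03 m and linear speed of box_lid above 0.5 m/s).
It fails at once if the smaller carrier's lid is shifted by more than 20 mm (distance of small_lid from where it was at the start of the episode above 0.02 m).
It also fails if it takes over 53 s, if anything falls off the work surface, if the arm or the gripper's body presses on something with over 40 N, if the wrist force passes 120 N, or if a joint passes its speed limit or range.

## Working session

There is one attempt and no reset: what is moved stays moved. The work goes in short steps, Python scripts to look and compute and a tool call to move; the robot and the scene stay as the last step left them, time stands still between calls to the robot, and variables do not carry over. Pictures are saved under pics/ and viewed, about 8 in all and at most 12, crops included, and the job is handed in when it is done.

Besides the shell and the picture viewer there is one more tool, called after "Call:" as name(argument=value, ...), one argument or row to a line, values as JSON. play_rows: Moves the arm, as the interface text tells. Its arguments: {"type":"object","properties":{"motion":{"type":"array","items":{"type":"array","items":{"type":"number"}}},"jaw":{"type":"number"}},"required":["motion"]}

```bash
mkdir -p pics; cat > h.py <<'E'
import numpy as np, cv2
from bench import r
def cal(n):
    c=r.get_calibration(n); f=210/np.tan(np.radians(c["fov_y"])/2)
    return f,c["cx"],c["cy"],np.array(c["R"]),np.array(c["t"])
def ray(c,u,v):
    f,cx,cy,R,t=c; d=R.T@np.array([(u-cx)/f,(v-cy)/f,1]); return -R.T@t,d
def onz(c,u,v,z):
    o,d=ray(c,u,v); return o+d*(z-o[2])/d[2]
def proj(c,X):
    f,cx,cy,R,t=c; p=R@np.array(X)+t; return np.array([cx+f*p[0]/p[2],cy+f*p[1]/p[2]])
def st():
    s=r.state(); print(s["time"],np.round(s["tool_pos"],4),np.round(s["eef_rot"],3).tolist(),np.round(s["wrist_force"],1),round(s["gripper_width"],4))
E
python3 - <<'E'
from h import *
st()
for n in("top","side"):
    c=cal(n); im=r.read_camera(n); cv2.imwrite(f"pics/{n}0.png",im); print(n,c, -c[3].T@c[4])
E
```

```text
0.0 [ 0.1719 -0.6522  0.2303] [[-0.967, -0.255, -0.001], [-0.255, 0.967, 0.002], [0.0, 0.002, -1.0]] [-0.3 -0.   0.9] 0.0856
top (np.float64(463.23005019022287), 284.27006739986354, 207.9096864026835, array([[ 0.02282146, -0.99965686,  0.01285859],
       [-0.99526096, -0.02393342, -0.09424868],
       [ 0.09452409, -0.01064676, -0.99546564]]), array([0.0024256 , 0.40241814, 1.10754046])) [0.29576646 0.02384772 1.14041467]
side (np.float64(495.5858776321919), 281.8963170546563, 216.5261322460746, array([[ 0.81965905, -0.57280574,  0.00725417],
       [-0.26781514, -0.39436404, -0.87906317],
       [ 0.50639321,  0.71858931, -0.4766501 ]]), array([-0.31599887,  0.17740655,  1.01914686])) [-0.20956555 -0.84339124  0.64402033]
```

View pics/top0.png

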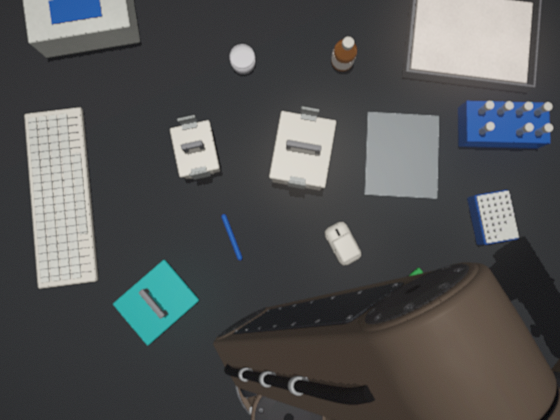

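View pics/side0.png

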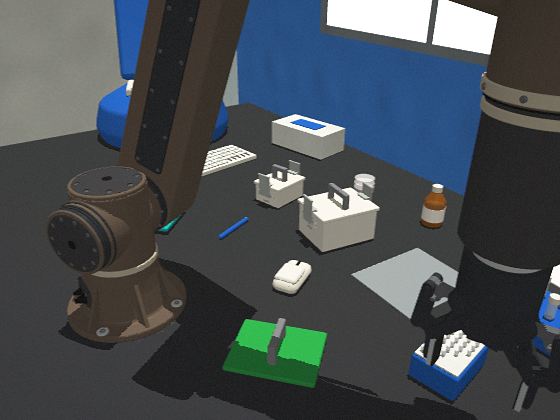

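The top view shows these candidates: larger white carrier (303,150), smaller white carrier (194,149), turquoise lid (155,302), a green lid mostly hidden (415,272), a white instrument (80,25) and a white tray (472,40). I choose the one at (303,150), since it is the bigger white one with clips. The mat is at (402,155).

```bash
python3 - <<'E'
from h import *
c=cal("top"); im=cv2.imread("pics/top0.png"); hsv=cv2.cvtColor(im,cv2.COLOR_BGR2HSV)
def biggest(m,x0,y0,x1,y1):
    k=np.zeros_like(m); k[y0:y1,x0:x1]=m[y0:y1,x0:x1]
    cs,_=cv2.findContours(k,cv2.RETR_EXTERNAL,cv2.CHAIN_APPROX_NONE); return max(cs,key=cv2.contourArea)
def rep(name,ct,z):
    P=np.array([onz(c,*p[0],z)[:2] for p in ct],np.float32)
    q=cv2.minAreaRect(P); print(name,q); return q
print(im[150,280],im[148,303],im[155,402],im[185,297],im[112,310])
w=cv2.inRange(hsv,(0,0,180),(180,60,255))
rep("big",biggest(w,255,95,345,200),.09)
rep("small",biggest(w,165,110,225,185),.06)
g=cv2.inRange(hsv,(0,0,100),(180,60,200))
rep("mat",biggest(g,355,100,450,210),.004)
d=cv2.inRange(hsv,(0,0,0),(180,255,140))
rep("handle",biggest(d,283,135,325,160),.128)
for nm,b in(("far",(300,103,322,119)),("near",(285,172,308,188))):
    rep(nm,biggest(cv2.inRange(hsv,(0,0,60),(180,255,185)),*b),.12)
cv2.imwrite("pics/crop.png",cv2.resize(im[95:205,160:350],None,fx=4,fy=4,interpolation=cv2.INTER_CUBIC))
E
```

```text
[206 214 218] [106 107 109] [159 158 154] [91 94 94] [85 87 87]
big ((0.5343363881111145, -0.026541829109191895), (0.1281929314136505, 0.15817660093307495), 81.28874969482422)
small ((0.5359349846839905, 0.22908169031143188), (0.11836247146129608, 0.09334363043308258), 13.769389152526855)
mat ((0.5451300740242004, -0.27880311012268066), (0.18208378553390503, 0.2119748741388321), 88.18903350830078)
handle ((0.5240186452865601, -0.024611961096525192), (0.07564432173967361, 0.012270532548427582), 81.84989166259766)
far ((0.6151424050331116, -0.04135024547576904), (0.03474589064717293, 0.04774172976613045), 1.524519920349121)
near ((0.448950856924057, -0.011883758008480072), (0.017972934991121292, 0.048962656408548355), 1.4112743139266968)
```

View pics/crop.png

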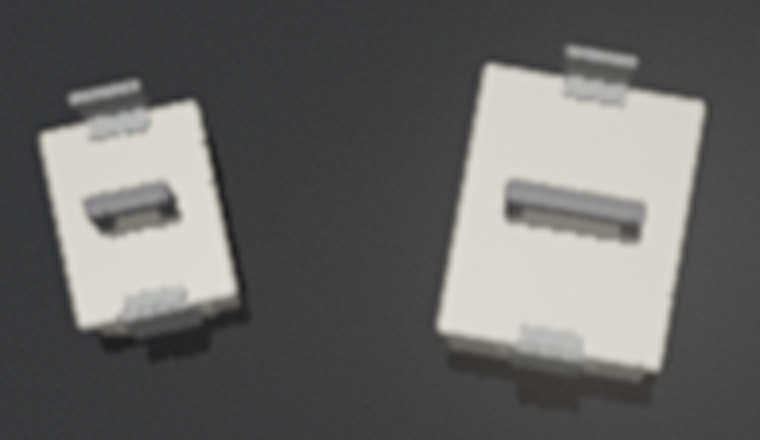

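```bash
cat >> h.py <<'E'
from scipy.spatial.transform import Rotation as Ro
L=np.array([.534,-.0265]); yaw=np.radians(-8.7); ex=np.array([np.cos(yaw),np.sin(yaw)]); ey=np.array([-ex[1],ex[0]])
def lid(x,y,z): return np.r_[L+x*ex+y*ey,z]
RT=np.array([np.cross(np.r_[-ex,0],[0,0,-1]),np.r_[-ex,0],[0,0,-1]]).T
def plan(p,Rt=RT,step=.04,deg=8):
    s=r.state(); p0=np.array(s["tool_pos"]); R0=np.array(s["eef_rot"])
    rv=Ro.from_matrix(R0.T@Rt).as_rotvec(degrees=True)
    n=int(max(np.ceil(np.linalg.norm(p-p0)/step),np.ceil(np.linalg.norm(rv)/deg),1)); d=(p-p0)/n
    print("from",np.round(p0,4),"to",np.round(p,4))
    R=R0
    for i in range(n):
        print([round(float(x),4) for x in R.T@d]+[round(float(x),2) for x in rv/n]); R=R@Ro.from_rotvec(rv/n,degrees=True).as_matrix()
E
python3 -c "
from h import *
plan(lid(.045,0,.24))"
```

```text
from [ 0.172  -0.6523  0.2305] to [ 0.5785 -0.0333  0.24  ]
[-0.029, 0.0261, -0.0005, 0.0, 0.0, -3.5]
[-0.0305, 0.0242, -0.0005, 0.0, 0.0, -3.5]
[-0.032, 0.0223, -0.0005, 0.0, 0.0, -3.5]
[-0.0333, 0.0203, -0.0005, 0.0, 0.0, -3.5]
[-0.0344, 0.0183, -0.0005, 0.0, 0.0, -3.5]
[-0.0355, 0.0161, -0.0005, 0.0, 0.0, -3.5]
[-0.0364, 0.0139, -0.0005, 0.0, 0.0, -3.5]
[-0.0372, 0.0117, -0.0005, 0.0, 0.0, -3.5]
[-0.0378, 0.0094, -0.0005, 0.0, 0.0, -3.5]
[-0.0383, 0.0071, -0.0005, 0.0, 0.0, -3.5]
[-0.0387, 0.0047, -0.0005, 0.0, 0.0, -3.5]
[-0.0389, 0.0023, -0.0005, 0.0, 0.0, -3.5]
[-0.039, -0.0001, -0.0005, 0.0, 0.0, -3.5]
[-0.0389, -0.0024, -0.0005, 0.0, 0.0, -3.5]
[-0.0387, -0.0048, -0.0005, 0.0, 0.0, -3.5]
[-0.0383, -0.0072, -0.0005, 0.0, 0.0, -3.5]
[-0.0378, -0.0095, -0.0005, 0.0, 0.0, -3.5]
[-0.0372, -0.0118, -0.0005, 0.0, 0.0, -3.5]
[-0.0364, -0.014, -0.0005, 0.0, 0.0, -3.5]
```

Call:
play_rows(
  motion=[
    [-0.029,0.026,-0.003,0,0,-3.5],
    [-0.0305,0.024,-0.003,0,0,-3.5],
    [-0.032,0.022,-0.003,0,0,-3.5],
    [-0.033,0.02,-0.003,0,0,-3.5],
    [-0.0345,0.018,0,0,0,-3.5],
  ],
  jaw=-1,
)

```text
time: 0.6
tool_pos: [0.2785, -0.4873, 0.2383]
eef_rot: [[-0.844, -0.537, -0.005], [-0.537, 0.844, 0.007], [0.0, 0.009, -1.0]]
wrist_force: [1.3, 0.3, 1.0]
gripper_width: 0.0125
```

Call:
play_rows(
  motion=[
    [-0.0355,0.016,0,0,0,-3.5],
    [-0.0365,0.014,0,0,0,-3.5],
    [-0.037,0.0115,0,0,0,-3.5],
    [-0.038,0.0095,0,0,0,-3.5],
    [-0.038,0.007,0,0,0,-3.5],
  ],
)

```text
time: 1.1
tool_pos: [0.3864, -0.316, 0.238]
eef_rot: [[-0.634, -0.773, -0.006], [-0.773, 0.634, 0.009], [-0.003, 0.01, -1.0]]
wrist_force: [-0.5, -0.5, -0.0]
gripper_width: -0.0002
```

Call:
play_rows(
  motion=[
    [-0.0385,0.0045,0,0,0,-3.5],
    [-0.039,0.0025,0,0,0,-3.5],
    [-0.039,0,0,0,0,-3.5],
    [-0.039,-0.0025,0,0,0,-3.5],
    [-0.0385,-0.005,0,0,0,-3.5],
  ],
)

```text
time: 1.6
tool_pos: [0.4921, -0.143, 0.2384]
eef_rot: [[-0.36, -0.933, -0.007], [-0.933, 0.36, 0.009], [-0.006, 0.01, -1.0]]
wrist_force: [0.9, -1.3, -0.2]
gripper_width: -0.0002
```

```bash
python3 -c "
from h import *
plan(lid(.045,0,.24))"
```

```text
from [ 0.4921 -0.143   0.2384] to [ 0.5785 -0.0333  0.24  ]
[-0.0333, -0.0103, -0.0003, 0.13, 0.1, -3.1]
[-0.0327, -0.0121, -0.0003, 0.13, 0.1, -3.1]
[-0.032, -0.0138, -0.0004, 0.13, 0.1, -3.1]
[-0.0313, -0.0155, -0.0004, 0.13, 0.1, -3.1]
```

Call:
play_rows(
  motion=[
    [-0.033,-0.0105,0,0.13,0.1,-3.1],
    [-0.0325,-0.012,0,0.13,0.1,-3.1],
    [-0.032,-0.014,0,0.13,0.1,-3.1],
    [-0.031,-0.0155,0,0.13,0.1,-3.1],
    [0,0,0,0,0,0],
  ],
)

```text
time: 2.1
tool_pos: [0.5817, -0.0247, 0.2371]
eef_rot: [[-0.135, -0.991, -0.001], [-0.991, 0.135, 0.0], [0.0, 0.001, -1.0]]
wrist_force: [0.1, -1.7, -1.2]
gripper_width: -0.0002
```

```bash
python3 -c "
from h import *
st()
c=cal('wrist'); im=r.read_camera('wrist')
print(-c[3].T@c[4])
for n,p in dict(far=lid(.084,0,.12),near=lid(-.084,0,.12),h0=lid(0,.04,.128),h1=lid(0,-.04,.128),a=lid(.08,.065,.09),b=lid(-.08,.065,.09),cc=lid(-.08,-.065,.09),d=lid(.08,-.065,.09)).items():
    u=proj(c,p); print(n,u); cv2.circle(im,tuple(int(x) for x in u),3,(0,0,255),1)
cv2.imwrite('pics/w1.png',im)
plan(lid(.045,0,.16))"
```

```text
2.1 [ 0.5817 -0.0247  0.2371] [[-0.135, -0.991, -0.001], [-0.991, 0.135, 0.0], [0.0, 0.001, -1.0]] [ 0.1 -1.7 -1.2] -0.0002
[ 0.57298749 -0.09470353  0.37943084]
far [239.02688462 201.713341  ]
near [427.28266415 204.73706823]
h0 [331.91353129 248.4270531 ]
h1 [338.13681916 158.53301816]
a [247.89029692 255.74538306]
b [400.47707594 258.06265138]
cc [418.30496786 129.01955465]
d [246.10974369 126.04184734]
from [ 0.5805 -0.0257  0.237 ] to [ 0.5785 -0.0333  0.16  ]
[0.0039, 0.0004, 0.0385, 0.06, -0.01, 0.41]
[0.0039, 0.0004, 0.0385, 0.06, -0.01, 0.41]
```

View pics/w1.png

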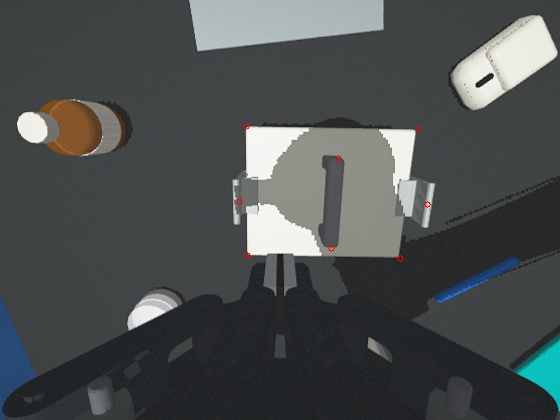

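The wrist view shows the projected lid corners, handle ends and clips lying on the real ones to within about 3 px, so the pose holds. Next I go down between the handle and the far tab.

Call:
play_rows(
  motion=[
    [0.004,0,0.0385,0,0,0.4],
    [0.004,0,0.0385,0,0,0.4],
    [0,0,0.03,0,0,0],
    [0,0,0.026,0,0,0],
    [0,0,0,0,0,0],
  ],
)

```text
time: 2.65
tool_pos: [0.5772, -0.0363, 0.1009]
eef_rot: [[-0.156, -0.988, -0.001], [-0.988, 0.156, 0.001], [-0.0, 0.001, -1.0]]
wrist_force: [-0.5, 0.3, 0.4]
gripper_width: 0.0
```

```bash
python3 -c "
from h import *
st(); plan(lid(.06,0,.103))"
```

```text
2.65 [ 0.5772 -0.0363  0.1009] [[-0.156, -0.988, -0.001], [-0.988, 0.156, 0.001], [-0.0, 0.001, -1.0]] [-0.5  0.3  0.4] 0.0
from [ 0.5772 -0.0363  0.1009] to [ 0.5933 -0.0356  0.103 ]
[-0.0032, -0.0158, -0.0022, 0.06, 0.02, -0.25]
```

Call:
play_rows(
  motion=[
    [-0.002,-0.01,-0.002,0,0,-0.25],
    [0,-0.01,0,0,0,0],
    [0,-0.01,0,0,0,0],
    [0,-0.01,0,0,0,0],
    [0,0,0,0,0,0],
  ],
)

```text
time: 3.15
tool_pos: [0.6228, -0.0418, 0.1086]
eef_rot: [[-0.152, -0.988, 0.005], [-0.988, 0.152, 0.001], [-0.002, -0.005, -1.0]]
wrist_force: [-1.3, 0.0, -0.3]
gripper_width: 0.0001
```

Call:
play_rows(
  motion=[
    [0,-0.008,0,0,0,0],
    [0,-0.008,0,0,0,0],
    [0,0,0,0,0,0],
  ],
)

```text
time: 3.45
tool_pos: [0.6408, -0.0444, 0.1095]
eef_rot: [[-0.152, -0.988, 0.007], [-0.988, 0.152, 0.001], [-0.002, -0.006, -1.0]]
wrist_force: [-0.2, -0.1, -0.3]
gripper_width: -0.0
```

```bash
python3 -c "
from h import *
st(); im=r.read_camera('wrist'); cv2.imwrite('pics/w2.png',im); print((np.array(r.state()['tool_pos'][:2])-L)@ex)"
```

```text
3.45 [ 0.6408 -0.0444  0.1095] [[-0.152, -0.988, 0.007], [-0.988, 0.152, 0.001], [-0.002, -0.006, -1.0]] [-0.2 -0.1 -0.3] -0.0
0.10779991508398169
```

View pics/w2.png

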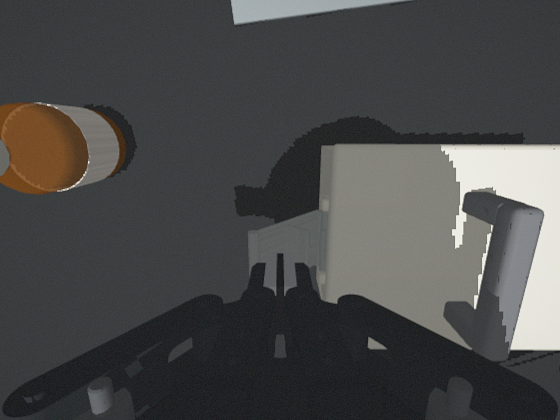

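The far clip lies outwards, at about (285,235), and the lid edge is clear. Next is the near clip: up, over the handle, down.

Call:
play_rows(
  motion=[
    [0,0,-0.03,0.3,0,0],
    [0,0.01,-0.035,0,0,0],
    [0,0.045,0,0,0,0],
    [0,0.045,0,0,0,0],
    [0,0.035,0,0,0,0],
  ],
)

```text
time: 4.0
tool_pos: [0.5052, -0.0238, 0.1731]
eef_rot: [[-0.154, -0.988, 0.01], [-0.988, 0.154, -0.0], [-0.001, -0.01, -1.0]]
wrist_force: [-0.3, 0.1, 0.6]
gripper_width: 0.0003
```

```bash
python3 -c "
from h import *
st(); plan(lid(-.043,0,.16))"
```

```text
4.0 [ 0.5052 -0.0238  0.1731] [[-0.154, -0.988, 0.01], [-0.988, 0.154, -0.0], [-0.001, -0.01, -1.0]] [-0.3  0.1  0.6] 0.0003
from [ 0.5052 -0.0238  0.1731] to [ 0.4915 -0.02    0.16  ]
[-0.0017, 0.0143, 0.013, -0.55, 0.06, -0.14]
```

Call:
play_rows(
  motion=[
    [-0.001,0.014,0.01,-0.5,0,0],
    [0,0,0,0,0,0],
  ],
)

```text
time: 4.2
tool_pos: [0.4867, -0.0204, 0.164]
eef_rot: [[-0.153, -0.988, 0.002], [-0.988, 0.153, 0.002], [-0.003, -0.002, -1.0]]
wrist_force: [0.0, -0.4, -0.3]
gripper_width: 0.0001
```

```bash
python3 -c "
from h import *
st(); plan(lid(-.045,0,.103),step=.03)"
```

```text
4.2 [ 0.4867 -0.0204  0.164 ] [[-0.153, -0.988, 0.002], [-0.988, 0.153, 0.002], [-0.003, -0.002, -1.0]] [ 0.  -0.4 -0.3] 0.0001
from [ 0.4867 -0.0204  0.164 ] to [ 0.4895 -0.0197  0.103 ]
[-0.0003, -0.0008, 0.0203, -0.04, 0.05, -0.02]
[-0.0004, -0.0009, 0.0203, -0.04, 0.05, -0.02]
[-0.0004, -0.0009, 0.0203, -0.04, 0.05, -0.02]
```

Call:
play_rows(
  motion=[
    [0,-0.001,0.02,0,0,0],
    [0,-0.001,0.02,0,0,0],
    [0,-0.001,0.019,0,0,0],
    [0,0,0,0,0,0],
  ],
)

```text
time: 4.6
tool_pos: [0.4934, -0.0201, 0.1063]
eef_rot: [[-0.15, -0.989, 0.009], [-0.989, 0.151, 0.004], [-0.005, -0.009, -1.0]]
wrist_force: [0.6, 0.1, -0.1]
gripper_width: 0.0
```

Call:
play_rows(
  motion=[
    [0,0.01,0,0,0,0],
    [0,0.01,0,0,0,0],
    [0,0.01,0,0,0,0],
    [0,0.01,0,0,0,0],
    [0,0.01,0,0,0,0],
  ],
)

```text
time: 5.1
tool_pos: [0.4437, -0.0118, 0.1089]
eef_rot: [[-0.15, -0.989, 0.014], [-0.989, 0.151, 0.004], [-0.006, -0.014, -1.0]]
wrist_force: [-0.4, -0.0, 0.4]
gripper_width: 0.0001
```

Call:
play_rows(
  motion=[
    [0,0.007,0,0,0,0],
    [0,0,0,0,0,0],
  ],
)

```text
time: 5.3
tool_pos: [0.4345, -0.0105, 0.1095]
eef_rot: [[-0.15, -0.989, 0.015], [-0.989, 0.15, 0.005], [-0.007, -0.014, -1.0]]
wrist_force: [0.0, 0.4, 0.6]
gripper_width: -0.0001
```

```bash
python3 -c "
from h import *
st(); print((np.array(r.state()['tool_pos'][:2])-L)@ex)"
```

```text
5.3 [ 0.4345 -0.0105  0.1095] [[-0.15, -0.989, 0.015], [-0.989, 0.15, 0.005], [-0.007, -0.014, -1.0]] [0.  0.4 0.6] -0.0001
-0.10081026934805254
```

Call:
play_rows(
  motion=[
    [0,0,-0.03,-0.8,0,0],
    [0,-0.01,-0.04,0,0,0],
    [0,-0.04,-0.03,0,0,0],
    [0,-0.045,0,0,0,0],
    [0,0,0,0,0,0],
  ],
  jaw=1,
)

```text
time: 5.8
tool_pos: [0.5293, -0.0259, 0.2139]
eef_rot: [[-0.146, -0.989, 0.001], [-0.989, 0.146, 0.006], [-0.006, -0.0, -1.0]]
wrist_force: [-1.4, 0.3, -1.0]
gripper_width: 0.0723
```

```bash
python3 -c "
from h import *
st(); a=r.read_camera('wrist'); b=r.read_camera('side')
cv2.imwrite('pics/w3.png',np.hstack([cv2.resize(a,(400,300)),cv2.resize(b[150:290,230:420],(400,300))]))
plan(lid(0,0,.2))"
```

```text
5.8 [ 0.5293 -0.0259  0.2139] [[-0.146, -0.989, 0.001], [-0.989, 0.146, 0.006], [-0.006, -0.0, -1.0]] [-1.4  0.3 -1. ] 0.0723
from [ 0.5259 -0.0258  0.2138] to [ 0.534  -0.0265  0.2   ]
[-0.0004, -0.0081, 0.0138, 0.07, 0.38, 0.28]
```

View pics/w3.png

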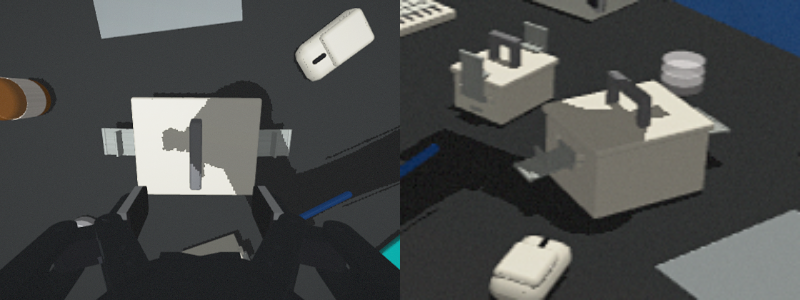

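Both clips lie open: wrist panel (118,142) and (275,142), and the side panel agrees. The lid is still seated. Now the grasp, with the TCP at z 0.102.

Call:
play_rows(
  motion=[
    [0,-0.008,0.014,0,0.3,0.3],
    [0,0,0.03,0,0,0],
    [0,0,0.03,0,0,0],
    [0,0,0.025,0,0,0],
    [0,0,0,0,0,0],
  ],
)

```text
time: 6.4
tool_pos: [0.5303, -0.0267, 0.1091]
eef_rot: [[-0.152, -0.988, -0.003], [-0.988, 0.152, 0.001], [-0.001, 0.003, -1.0]]
wrist_force: [-0.3, -0.6, -0.0]
gripper_width: 0.0854
```

```bash
python3 -c "
from h import *
st(); plan(lid(0,0,.102))"
```

```text
6.4 [ 0.5303 -0.0267  0.1091] [[-0.152, -0.988, -0.003], [-0.988, 0.152, 0.001], [-0.001, 0.003, -1.0]] [-0.3 -0.6 -0. ] 0.0854
from [ 0.5303 -0.0267  0.1091] to [ 0.534  -0.0265  0.102 ]
[-0.0008, -0.0036, 0.0071, 0.16, 0.03, -0.03]
```

Call:
play_rows(
  motion=[
    [-0.001,-0.0035,0.007,0,0,0],
    [0,0,0,0,0,0],
  ],
)

```text
time: 6.6
tool_pos: [0.5337, -0.0261, 0.102]
eef_rot: [[-0.151, -0.989, -0.003], [-0.989, 0.151, 0.0], [0.0, 0.003, -1.0]]
wrist_force: [-0.5, 0.0, -0.1]
gripper_width: 0.0856
```

Call:
play_rows(
  motion=[
    [0,0,0,0,0,0],
    [0,0,0,0,0,0],
    [0,0,0,0,0,0],
    [0,0,0,0,0,0],
    [0,0,0,0,0,0],
  ],
  jaw=-1,
)

```text
time: 7.1
tool_pos: [0.5358, -0.0255, 0.1057]
eef_rot: [[-0.15, -0.989, 0.002], [-0.989, 0.15, 0.002], [-0.002, -0.002, -1.0]]
wrist_force: [-5.8, 1.7, 15.1]
gripper_width: 0.0128
```

Call:
play_rows(
  motion=[
    [0,0,0,0,0,0],
    [0,0,0,0,0,0],
    [0,0,0,0,0,0],
  ],
)

```text
time: 7.4
tool_pos: [0.5356, -0.0255, 0.1057]
eef_rot: [[-0.15, -0.989, 0.002], [-0.989, 0.15, 0.002], [-0.002, -0.002, -1.0]]
wrist_force: [-0.5, 1.3, 0.4]
gripper_width: 0.013
```

Call:
play_rows(
  motion=[
    [0,0,-0.008,0,0,0],
    [0,0,-0.01,0,0,0],
    [0,0,-0.02,0,0,0],
    [0,0,-0.02,0,0,0],
    [0,0,0,0,0,0],
  ],
)

```text
time: 7.9
tool_pos: [0.5342, -0.0259, 0.1665]
eef_rot: [[-0.151, -0.989, -0.001], [-0.989, 0.151, 0.001], [-0.001, 0.001, -1.0]]
wrist_force: [0.9, -0.5, -2.9]
gripper_width: 0.0127
```

```bash
python3 -c "
from h import *
plan(np.array([.546,-.278,.17]))"
```

```text
from [ 0.5342 -0.0259  0.1665] to [ 0.546 -0.278  0.17 ]
[0.0353, -0.0071, -0.0005, 0.01, 0.01, 0.0]
[0.0353, -0.0071, -0.0005, 0.01, 0.01, 0.0]
[0.0353, -0.0071, -0.0005, 0.01, 0.01, 0.0]
[0.0353, -0.0071, -0.0005, 0.01, 0.01, 0.0]
[0.0353, -0.0071, -0.0005, 0.01, 0.01, 0.0]
[0.0353, -0.0071, -0.0005, 0.01, 0.01, 0.0]
[0.0353, -0.0071, -0.0005, 0.01, 0.01, 0.0]
```

Call:
play_rows(
  motion=[
    [0.015,-0.003,-0.005,0,0,0],
    [0.025,-0.005,0,0,0,0],
    [0.03,-0.006,0,0,0,0],
    [0.03,-0.006,0,0,0,0],
    [0.03,-0.006,0,0,0,0],
  ],
)

```text
time: 8.4
tool_pos: [0.5393, -0.1614, 0.1708]
eef_rot: [[-0.145, -0.989, -0.002], [-0.989, 0.145, 0.003], [-0.002, 0.002, -1.0]]
wrist_force: [0.7, -0.5, -3.5]
gripper_width: 0.0127
```

Call:
play_rows(
  motion=[
    [0.03,-0.006,0,0,0,0],
    [0.03,-0.006,0,0,0,0],
    [0.025,-0.005,0,0,0,0],
    [0.015,-0.003,0,0,0,0],
    [0,0,0,0,0,0],
  ],
)

```text
time: 8.9
tool_pos: [0.5404, -0.274, 0.1664]
eef_rot: [[-0.15, -0.989, -0.009], [-0.989, 0.15, 0.004], [-0.002, 0.009, -1.0]]
wrist_force: [0.2, -0.4, -3.4]
gripper_width: 0.0129
```

```bash
python3 -c "
from h import *
st(); plan(np.array([.546,-.278,.08]),step=.02)
c=cal('top'); im=r.read_camera('top')[60:260,260:520]; cv2.imwrite('pics/t4.png',cv2.resize(im,None,fx=3,fy=3))"
```

```text
8.9 [ 0.5404 -0.274   0.1664] [[-0.15, -0.989, -0.009], [-0.989, 0.15, 0.004], [-0.002, 0.009, -1.0]] [ 0.2 -0.4 -3.4] 0.0129
from [ 0.5404 -0.274   0.1664] to [ 0.546 -0.278  0.08 ]
[0.0007, -0.0014, 0.0173, 0.11, 0.03, 0.01]
[0.0007, -0.0014, 0.0173, 0.11, 0.03, 0.01]
[0.0006, -0.0013, 0.0173, 0.11, 0.03, 0.01]
[0.0006, -0.0013, 0.0173, 0.11, 0.03, 0.01]
[0.0006, -0.0013, 0.0173, 0.11, 0.03, 0.01]
```

View pics/t4.png

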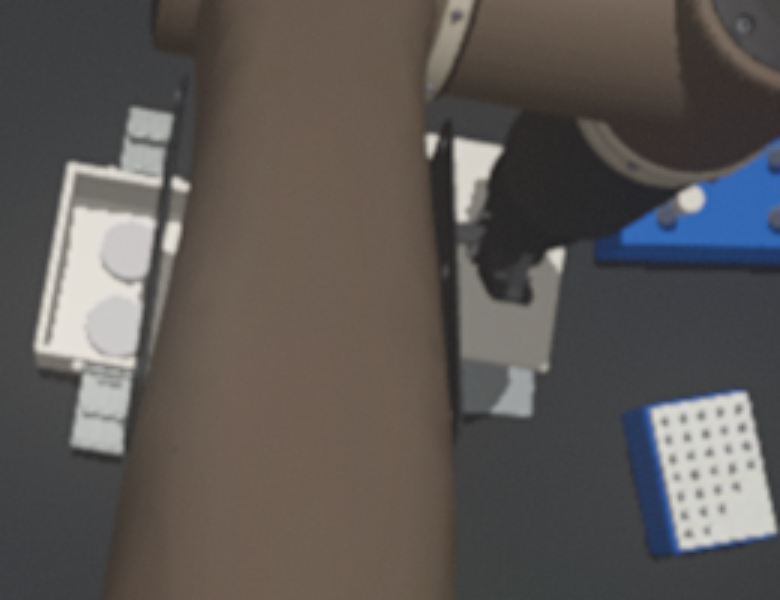

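The top crop shows the carrier open at (110,280) with both clips spread. The lid is held level over the mat at (500,250). Now down gently.

Call:
play_rows(
  motion=[
    [0.0005,-0.0015,0.017,0.1,0,0],
    [0.0005,-0.0015,0.017,0.1,0,0],
    [0.0005,-0.0015,0.017,0.1,0,0],
    [0.0005,-0.0015,0.017,0.1,0,0],
    [0.0005,-0.001,0.012,0.1,0,0],
  ],
)

```text
time: 9.45
tool_pos: [0.5459, -0.2756, 0.0844]
eef_rot: [[-0.149, -0.989, 0.002], [-0.989, 0.149, 0.003], [-0.003, -0.001, -1.0]]
wrist_force: [-0.5, -0.0, -2.7]
gripper_width: 0.013
```

Call:
play_rows(
  motion=[
    [0,0,0.01,0,0,0],
    [0,0,0.008,0,0,0],
    [0,0,0.006,0,0,0],
    [0,0,0.004,0,0,0],
    [0,0,0,0,0,0],
  ],
)

```text
time: 9.95
tool_pos: [0.5453, -0.2745, 0.0534]
eef_rot: [[-0.148, -0.989, -0.001], [-0.989, 0.148, 0.003], [-0.003, 0.001, -1.0]]
wrist_force: [0.0, 0.3, -3.2]
gripper_width: 0.0126
```

```bash
python3 -c "
from h import *
st(); plan(np.array([.546,-.278,.038]),step=.004)"
```

```text
9.95 [ 0.5453 -0.2745  0.0534] [[-0.148, -0.989, -0.001], [-0.989, 0.148, 0.003], [-0.003, 0.001, -1.0]] [ 0.   0.3 -3.2] 0.0126
from [ 0.5453 -0.2745  0.0534] to [ 0.546 -0.278  0.038]
[0.0009, -0.0003, 0.0038, 0.01, 0.05, 0.05]
[0.0009, -0.0003, 0.0038, 0.01, 0.05, 0.05]
[0.0008, -0.0003, 0.0038, 0.01, 0.05, 0.05]
[0.0008, -0.0003, 0.0038, 0.01, 0.05, 0.05]
```

Call:
play_rows(
  motion=[
    [0.001,0,0.004,0,0,0],
    [0.001,0,0.004,0,0,0],
    [0.001,0,0.004,0,0,0],
    [0,0,0.002,0,0,0],
    [0,0,0,0,0,0],
  ],
)

```text
time: 10.45
tool_pos: [0.5458, -0.2781, 0.0396]
eef_rot: [[-0.148, -0.989, 0.002], [-0.989, 0.148, 0.003], [-0.003, -0.001, -1.0]]
wrist_force: [-0.2, -0.2, -2.7]
gripper_width: 0.0131
```

Call:
play_rows(
  motion=[
    [0,0,0.001,0,0,0],
    [0,0,0,0,0,0],
  ],
)

```text
time: 10.65
tool_pos: [0.5459, -0.2781, 0.0386]
eef_rot: [[-0.148, -0.989, 0.002], [-0.989, 0.148, 0.003], [-0.003, -0.002, -1.0]]
wrist_force: [-0.6, 0.8, -3.7]
gripper_width: 0.0129
```

Call:
play_rows(
  motion=[
    [0,0,0.001,0,0,0],
    [0,0,0,0,0,0],
  ],
)

```text
time: 10.85
tool_pos: [0.5462, -0.2782, 0.0379]
eef_rot: [[-0.148, -0.989, 0.003], [-0.989, 0.148, 0.002], [-0.003, -0.002, -1.0]]
wrist_force: [0.4, 0.3, -3.4]
gripper_width: 0.0128
```

Call:
play_rows(
  motion=[
    [0,0,0.001,0,0,0],
    [0,0,0,0,0,0],
  ],
)

```text
time: 11.05
tool_pos: [0.5464, -0.2782, 0.038]
eef_rot: [[-0.147, -0.989, 0.003], [-0.989, 0.147, 0.002], [-0.002, -0.003, -1.0]]
wrist_force: [-0.1, 0.2, -2.7]
gripper_width: 0.0128
```

Call:
play_rows(
  motion=[
    [0,0,0.002,0,0,0],
    [0,0,0.002,0,0,0],
    [0,0,0,0,0,0],
  ],
)

```text
time: 11.35
tool_pos: [0.5468, -0.2783, 0.0383]
eef_rot: [[-0.146, -0.989, 0.005], [-0.989, 0.146, 0.001], [-0.001, -0.005, -1.0]]
wrist_force: [0.1, -0.1, -3.0]
gripper_width: 0.0129
```

Call:
play_rows(
  motion=[
    [0,0,0.004,0,0.1,0],
    [0,0,0,0,0,0],
  ],
)

```text
time: 11.55
tool_pos: [0.5477, -0.2784, 0.0386]
eef_rot: [[-0.144, -0.99, 0.007], [-0.99, 0.144, -0.003], [0.002, -0.007, -1.0]]
wrist_force: [-0.2, -0.5, -3.6]
gripper_width: 0.0125
```

```bash
python3 -c "
from h import *
st(); im=r.read_camera('side'); cv2.imwrite('pics/s5.png',cv2.resize(im[200:380,330:560],None,fx=3,fy=3)); print(r.state()['joint_positions'])"
```

```text
11.55 [ 0.5477 -0.2784  0.0386] [[-0.144, -0.99, 0.007], [-0.99, 0.144, -0.003], [0.002, -0.007, -1.0]] [-0.2 -0.5 -3.6] 0.0125
[-0.15190468  0.44053807 -0.35626762  0.00223588 -0.76627994  0.00567396]
```

View pics/s5.png

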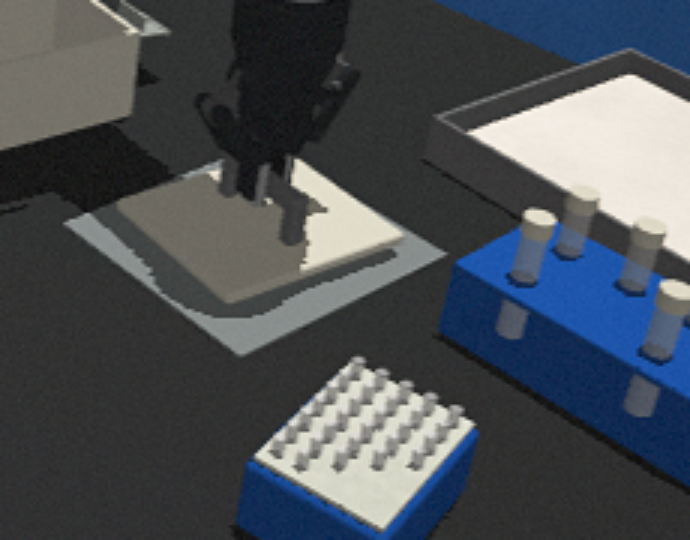

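The lid is level and practically on the mat (about 1 mm by the numbers), inside its outline. Further small down-steps aren't taken up, though the wrist still reads the lid's weight. A drop of 1–2 mm is harmless, so I release.

Call:
play_rows(
  motion=[
    [0,0,0,0,0,0],
    [0,0,0,0,0,0],
    [0,0,0,0,0,0],
    [0,0,0,0,0,0],
    [0,0,0,0,0,0],
  ],
  jaw=1,
)

```text
time: 12.1
tool_pos: [0.5486, -0.2789, 0.0373]
eef_rot: [[-0.144, -0.99, 0.008], [-0.99, 0.144, -0.003], [0.002, -0.008, -1.0]]
wrist_force: [0.2, 0.3, 0.1]
gripper_width: 0.0834
```

Call:
play_rows(
  motion=[
    [0,0,-0.015,0,0,0],
    [0,0,-0.03,0,0,0],
    [0,0,-0.04,0,0,0],
    [0,0,-0.04,0,0,0],
    [0,0,-0.03,0,0,0],
  ],
)

```text
time: 12.6
tool_pos: [0.544, -0.2778, 0.1907]
eef_rot: [[-0.145, -0.989, -0.005], [-0.989, 0.145, -0.0], [0.001, 0.005, -1.0]]
wrist_force: [0.1, 0.0, -0.0]
gripper_width: 0.0852
```

Call:
play_rows(
  motion=[
    [0,0,-0.02,0,0,0],
    [0,0,0,0,0,0],
    [0,0,0,0,0,0],
  ],
)

```text
time: 12.9
tool_pos: [0.5462, -0.2785, 0.2171]
eef_rot: [[-0.145, -0.989, 0.004], [-0.989, 0.145, -0.002], [0.002, -0.004, -1.0]]
wrist_force: [-0.6, 0.4, -0.7]
gripper_width: 0.0855
```

```bash
python3 -c "
from h import *
st(); c=cal('wrist'); im=r.read_camera('wrist'); s=r.read_camera('side')
cv2.imwrite('pics/w6.png',np.hstack([cv2.resize(im,(400,300)),cv2.resize(s[140:380,220:540],(400,300))]))
hsv=cv2.cvtColor(im,cv2.COLOR_BGR2HSV)
m=cv2.inRange(hsv,(10,8,110),(40,60,255)); cs,_=cv2.findContours(m,cv2.RETR_EXTERNAL,cv2.CHAIN_APPROX_NONE)
for k in sorted(cs,key=cv2.contourArea)[-3:]:
    print(cv2.boundingRect(k),cv2.minAreaRect(np.array([onz(c,*p[0],.022)[:2] for p in k],np.float32)))
"
```

```text
12.9 [ 0.5462 -0.2785  0.2171] [[-0.145, -0.989, 0.004], [-0.989, 0.145, -0.002], [0.002, -0.004, -1.0]] [-0.6  0.4 -0.7] 0.0855
(435, 247, 85, 68) ((0.32115545868873596, -0.13244345784187317), (0.09408479928970337, 0.06863965094089508), 29.365684509277344)
(207, 135, 144, 111) ((0.5490434169769287, -0.2810772955417633), (0.12831033766269684, 0.15783537924289703), 81.70005798339844)
(0, 0, 96, 212) ((0.8086434006690979, -0.4056483209133148), (0.2111625075340271, 0.1139293909072876), 84.30579376220703)
```

View pics/w6.png

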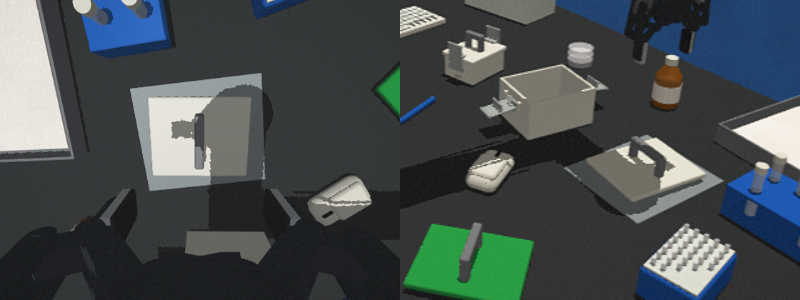

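The lid lies flat on the mat at about (0.549, -0.281), roughly 4 mm from the mat's centre (0.545, -0.279). Its measured size matches the given plate (158 x 128 mm), both clips are open, and the small carrier is untouched. Handing in.

```bash
python3 -c "
from h import *
r.close_job()"
```

```text
the job is handed in; nothing more can be done
```

The larger carrier is open and its lid lies right way up on the mat. I flipped both steel clips outwards with the lid still seated, lifted the lid by its handle, lowered it slowly and released it. I handed in at about 13 s; no verdict was reported.

- **Lid:** the last wrist picture puts its centre about 4 mm from the mat's centre. Its measured size (158 x 128 mm) fits the plate resting on the mat.
- **Clips and small carrier:** the last side picture shows both clips lying open. The smaller carrier's lid looks undisturbed; I did not measure its position again.
- **Robot:** the gripper is open and clear above the lid at z 0.217, with the wrist force near zero.
- **Disagreement:** the last few millimetre-sized down-steps were not taken up by the arm. The wrist still read the lid's 3 N weight, so I saw no sign of contact before letting go. I estimated a drop of about 1 mm.

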